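# Uncap the isolated gas outlet of unknown thread hand

## Task

A hose is to be fitted to one of the two bench gas outlets: the one whose valve is shut, that is, whose lever stands square across its pipe. Unscrew that outlet's cap - one outlet has a left-hand and the other a right-hand thread and nothing shows which, so try it both ways until it comes loose - lift it at least 60 mm clear above the outlet, and finish while still holding it up there. The other line is live: leave its cap on, move neither valve lever, and do not shove the bottles, dish, specimen cup or counter about.

Things in the scene. Friction and masses are not known exactly. Their poses are not given: they have to be found in the camera images.
- cap_a_center (a point): centre (half-way up) of a dark steel fluted round screw cap on outlet_a, diameter 39 mm, height 38 mm (without two 4 mm teeth under the skirt), 0.2 kg, z up; screwed home it is 99 mm above the outlet's origin. Grip it anywhere on its side; 7 mm below its skirt is the collar, 39 mm wide. Coarse thread, finger-tight: it is free after 0.9 to 1.25 rad of turning the loosening way, rising about 2 mm, then lifts straight off, also if turned up to 1.5 rad further.
- cap_b_center (a point): the same for the cap on outlet_b: same look and size. Turned the wrong way a cap stops hard within 0.3 rad; while the thread holds it lifts at most 1.5 mm. One of the two threads is right-handed (loosens anticlockwise from above), the other left-handed (clockwise); it cannot be seen, and does not go with side or valve.
- outlet_a: gas outlet: fixed upright steel post, 104 mm tall to the rim of its threaded neck (24 mm of it inside the cap); origin at the centre of its foot, on the 8 mm thick mounting plate; z up, x along its pipe, from post to valve, away from the robot. The two posts stand 130 mm apart, one in each line; either may be on the left.
- outlet_b: the other gas outlet, identical to look at; origin and axes as for outlet_a
- valve_1: brass ball valve in one of the two gas lines, fixed; origin on the mounting plate straight below the pivot of its lever, 60 mm behind the outlet post of its line. Either valve may be in either line. Its lever tops out 77 mm above the bench.
- valve_2: the other valve, identical; see valve_1
- lever_1 (a joint): lever of valve_1, a flat handle 62 mm long that swings about the vertical: 0 = along the pipe, pointing away from the outlet (valve open, line live), 1.57 = square across the pipe, pointing to the left (valve shut). One of the two levers is along its pipe (within 0.15 rad), the other square across it (within 0.15 rad)
- lever_2 (a joint): lever of valve_2, a flat handle 62 mm long that swings about the vertical: 0 = along the pipe, pointing away from the outlet (valve open, line live), 1.57 = square across the pipe, pointing to the left (valve shut)
- lever_1_tip (a point): outer end of the lever of valve_1, 66 mm from its pivot, 71 mm above the bench
- lever_2_tip (a point): the same for valve_2
- culture_bottle: bystander: glass culture bottle, 34 mm diameter, 117 mm tall, loose; origin under its centre
- culture_bottle_2: bystander: a second such bottle
- dish: bystander: closed petri dish, 84 mm diameter, 15 mm high, loose; origin under its centre
- specimen_cup: bystander: specimen cup with lid, 65 mm diameter, 67 mm tall, loose; origin under its centre
- counter: bystander: hand tally counter, 56 x 67 x 21 mm, loose; origin under its centre
Not all that is in view belongs to the job. Leave any blue or pink look-alike of the part that bears cap_b_center alone.

How it is judged:
On the way:
1. the cap of the shut line is turned out of its thread (more than 0.9 rad), still down on its outlet (((((value of joint lever_1 above 0.8 rad and horizontal distance between valve_1 and outlet_a below 0.09 m) or (value of joint lever_2 above 0.8 rad and horizontal distance between valve_2 and outlet_a below 0.09 m)) and angle between the x axis of cap_a_center and the x axis of outlet_a, either way round above 0.9 rad and z of cap_a_center in the frame of outlet_a below 0.12 m) or (((value of joint lever_1 above 0.8 rad and horizontal distance between valve_1 and outlet_b below 0.09 m) or (value of joint lever_2 above 0.8 rad and horizontal distance between valve_2 and outlet_b below 0.09 m)) and angle between the x axis of cap_b_center and the x axis of outlet_b, either way round above 0.9 rad and z of cap_b_center in the frame of outlet_b below 0.12 m))), for 0.04 s.
At the end, for the whole second after the job is handed in: Cap of the shut line (lever across) held still by the fingers, centre 149 mm or more above its outlet's origin (50 mm above home), within 250 mm sideways, off the outlet; other cap home (within 5 mm, turned under 0.5 rad from the outlet's x); lever ends within 12 mm of the start (((((value of joint lever_1 above 0.8 rad and horizontal distance between valve_1 and outlet_a below 0.09 m) or (value of joint lever_2 above 0.8 rad and horizontal distance between valve_2 and outlet_a below 0.09 m)) and (z of cap_a_center in the frame of outlet_a above 0.149 m and contact force between the fingers and cap_a above 0.5 N and contact force between cap_a and outlet_a below 0.1 N and linear speed of cap_a below 0.03 m/s and horizontal distance between cap_a_center and outlet_a below 0.25 m) and (z of cap_b_center in the frame of outlet_b below 0.108 m and horizontal distance between cap_b_center and outlet_b below 0.005 m and not (angle between the x axis of cap_b_center and the x axis of outlet_b, either way round above 0.5 rad))) or (((value of joint lever_1 above 0.8 rad and horizontal distance between valve_1 and outlet_b below 0.09 m) or (value of joint lever_2 above 0.8 rad and horizontal distance between valve_2 and outlet_b below 0.09 m)) and (z of cap_b_center in the frame of outlet_b above 0.149 m and contact force between the fingers and cap_b above 0.5 N and contact force between cap_b and outlet_b below 0.1 N and linear speed of cap_b below 0.03 m/s and horizontal distance between cap_b_center and outlet_b below 0.25 m) and (z of cap_a_center in the frame of outlet_a below 0.108 m and horizontal distance between cap_a_center and outlet_a below 0.005 m and not (angle between the x axis of cap_a_center and the x axis of outlet_a, either way round above 0.5 rad)))) and distance of each of lever_1_tip, lever_2_tip from where it was at the start of the episode below 0.012 m); the arm keeps its last pose, push and grip.
It fails at once if the cap of the live line is unscrewed or displaced ((((value of joint lever_1 above 0.8 rad and horizontal distance between valve_1 and outlet_a below 0.09 m) or (value of joint lever_2 above 0.8 rad and horizontal distance between valve_2 and outlet_a below 0.09 m)) and not (z of cap_b_center in the frame of outlet_b below 0.108 m and horizontal distance between cap_b_center and outlet_b below 0.005 m and not (angle between the x axis of cap_b_center and the x axis of outlet_b, either way round above 0.5 rad))) or (((value of joint lever_1 above 0.8 rad and horizontal distance between valve_1 and outlet_b below 0.09 m) or (value of joint lever_2 above 0.8 rad and horizontal distance between valve_2 and outlet_b below 0.09 m)) and not (z of cap_a_center in the frame of outlet_a below 0.108 m and horizontal distance between cap_a_center and outlet_a below 0.005 m and not (angle between the x axis of cap_a_center and the x axis of outlet_a, either way round above 0.5 rad)))).
It fails at once if a valve lever is moved (its end more than 12 mm) (not (distance of each of lever_1_tip, lever_2_tip from where it was at the start of the episode below 0.012 m)).
It fails at once if a bystander is moved more than 30 mm (distance of any of culture_bottle, culture_bottle_2, dish, specimen_cup, counter from where it was at the start of the episode above 0.03 m).
It also fails if it takes over 45 s, if anything falls off the work surface, if the arm or the gripper's body presses on something with over 40 N, if the wrist force passes 120 N, or if a joint passes its speed limit or range.

## Robot

A 7-joint arm with a two-finger parallel gripper is mounted at the origin on a cart in front of the work surface, level with it; the furniture and walls round the work are solid. World frame = base frame: x ahead of the robot, y to its left, z up, the work surface at z = 0. Lengths are in m, angles in rad, forces in N, time in s.
With the tool pointing down it reaches from about 0.425 to 0.95 m from the base axis. Payload 4.7 kg.
Tool frame: the origin (TCP) lies between the finger pads; the fingertips stand r.tips_ahead ahead of it and the grasp point (between the pads) lies 5 mm behind it (r.tips_ahead is the distance from the TCP to the fingertips, in m); z points along the fingers, y is the direction in which the jaws open and shut (so a half turn about z gives the same grasp; the last joint's range is limited). The gripper opens to 87 mm and grips with 3 to 60 N. Pads are 19 mm wide; open, the fingers measure 117 mm over their backs; the gripper's body (75 mm by 190 mm) begins 51 mm behind the grasp point.
Start: joints at [1.268, 0.469, -0.049, 1.532, 0.024, 1.141, -0.082], TCP at [0.183, -0.65, 0.237] pointing down, gripper open.
Joint ranges: [-2.59, 2.59], [-0.33, 1.99], [-1.39, 1.29], [0.1, 2.45], [-1.04, 4.18], [0.21, 1.99], [-2.66, 2.66]. Speed limits (rad/s): [2.57, 2.57, 3.14, 3.14, 3.14, 3.14, 3.14].

## Interface

Orientations are given as a rotation vector (axis times angle).
In Python, from station import r, optics gives the robot as it stands.
- The arm moves only by the tool drive_tool, never from a script. Its argument "series" is a list of rows, each a list of 7 numbers: the shift along the tool's x, y, z in mm, then the turn, a rotation vector about the tool's x, y, z in degrees, then the opening, from 0 (shut) to 1 (fully open). A call has 1 to 8 rows; each row is the pose to reach, as a shift and turn from the pose commanded when the call began, along the tool's axes at that moment; what a row does not reach only later rows make up. A row lasts 1/10 s, in which the tool goes at most 50 mm and 8.59 degrees, less where a joint would pass 70% of its speed; a pose out of reach is approached as far as the arm can. A call with a gripper value outside its range is refused whole. The fingers move at their own pace and stop on an object; "grip_force" is the grip in N (left out, the last holds). Time passes only in rows, so rows that repeat a pose let the fingers close. It gives the time, the measured TCP pose, the force and the opening at its end, in the units of the state.
- r.read_state(): the state, without advancing time (a new reading comes with each control period).
- optics.camera(name): name is "scene" or "top" or "wrist"; returns the picture (384x512x3 uint8, red, green, blue); there is no depth.
- optics.camera_model(name): a dict with "fx", "fy", "cx", "cy" (pixels), "k1" (the pictures are not rectified: a ray, as slopes to the right and down, at radius r is drawn at 1 + k1 r^2 times it, then the intrinsics apply), "R" (3x3) and "t" (3): a world point X has camera coordinates R X + t; the wrist camera has in their place "tool_from_camera" (4x4, takes a point from camera to tool coordinates, whose origin is the TCP and whose axes are the flange's). Camera axes: x right, y down, z forward; pixel columns grow to the right and rows downward; lengths in m; the calibration is good to about 2 mm. A picture is of the moment at which its call begins: read the wrist's pose just before it. camera_model takes no time and is no camera call.
- r.finish_job(): hands the job in, once; it reports no verdict.
The state is a dict: "clock": time; "joints": joint angles; "joint_velocities": joint speeds; "tau": joint torques, N m; "tool_pos": TCP position; "tcp_rot": TCP orientation; "wrist_force": force on the tool from outside, world axes, zero at the start; "wrist_torque": the same for the moment, N m; "opening": opening from 0.0 (shut) to 1.0 (fully open).
Only numpy, scipy, OpenCV 4.12 (cv2) and the standard library are available. Lean on these libraries where they do the work, as an engineer would, in place of code of your own. Each camera call takes 0.05 s, during which the arm holds its last target.

## Working session

There is one attempt and no reset: what is moved stays moved. The work goes in short steps, Python scripts to look and compute and a tool call to move; the robot and the scene stay as the last step left them, time stands still between calls to the robot, and variables do not carry over. Pictures are saved under pics/ and viewed, and the job is handed in when it is done.

Besides the shell and the picture viewer there is one more tool, called after ">>>" by a JSON object that holds its "api" and its "payload". drive_tool: Moves the arm, as the interface text tells. Its arguments: {"type":"object","properties":{"series":{"type":"array"},"grip_force":{"type":"number"}},"required":["series"]}

```bash
ls; mkdir -p pics; python3 - <<'E'
from station import r, optics
import cv2
s=r.read_state(); print(s, r.tips_ahead)
for n in ["scene","top"]:
    im=optics.camera(n); cv2.imwrite(f"pics/{n}0.png",cv2.resize(im[:,:,::-1],(800,600),interpolation=cv2.INTER_CUBIC)); cv2.imwrite(f"pics/{n}0_raw.png",im[:,:,::-1]); print(optics.camera_model(n))
print(optics.camera_model("wrist"))
E
```

```text
pics
{'clock': 0.0, 'joints': array([ 1.26809559,  0.46944459, -0.04863431,  1.53368268,  0.02408547,
        1.14100641, -0.08230271]), 'joint_velocities': array([-0.00128394,  0.0009638 , -0.00135728,  0.00061879,  0.00182189,
        0.00032674,  0.00028784]), 'tau': array([ 1.64138523e-04, -5.07984066e+01, -8.06319737e-02, -2.36156613e+01,
       -6.14148681e-02,  3.78770311e-02,  1.85904214e-04]), 'tool_pos': array([ 0.18239732, -0.64929427,  0.23550217]), 'tcp_rot': array([-3.11027313e+00, -4.28569172e-01,  4.82906686e-04]), 'wrist_force': array([0.61201631, 0.33552729, 0.75702432]), 'wrist_torque': array([-0.01278365, -0.00415403, -0.00016214]), 'opening': 0.9973245199597791} 0.014
{'fx': 473.40808108887484, 'fy': 473.40808108887484, 'cx': 255.9642662948998, 'cy': 191.2085264589275, 'k1': 0.034152246717106094, 'R': array([[ 0.56488809, -0.82495245,  0.01883881],
       [-0.32542754, -0.24370097, -0.91362287],
       [ 0.75828646,  0.50996401, -0.40612602]]), 't': array([-0.36305438,  0.20730672,  0.96228268])}
{'fx': 487.5192259050959, 'fy': 487.5192259050959, 'cx': 248.23885242777186, 'cy': 187.32681092299916, 'k1': -0.20291110063120443, 'R': array([[-0.05885313, -0.99825501,  0.00482188],
       [-0.97598744,  0.05652419, -0.21036522],
       [ 0.20972558, -0.01708675, -0.97761098]]), 't': array([-0.0692263 ,  0.52469391,  1.5958013 ])}
{'fx': 330.40408159187876, 'fy': 330.40408159187876, 'cx': 257.82934439570096, 'cy': 191.82433236549994, 'k1': 0.02912569876499915, 'tool_from_camera': array([[ 4.33507614e-04, -9.58350431e-01, -2.85594579e-01,
         7.75805456e-02],
       [ 9.99999707e-01,  5.95579460e-04, -4.80633579e-04,
         7.11024222e-04],
       [ 6.30709663e-04, -2.85594287e-01,  9.58350408e-01,
        -1.47747717e-01],
       [ 0.00000000e+00,  0.00000000e+00,  0.00000000e+00,
         1.00000000e+00]])}
```

View pics/scene0.png

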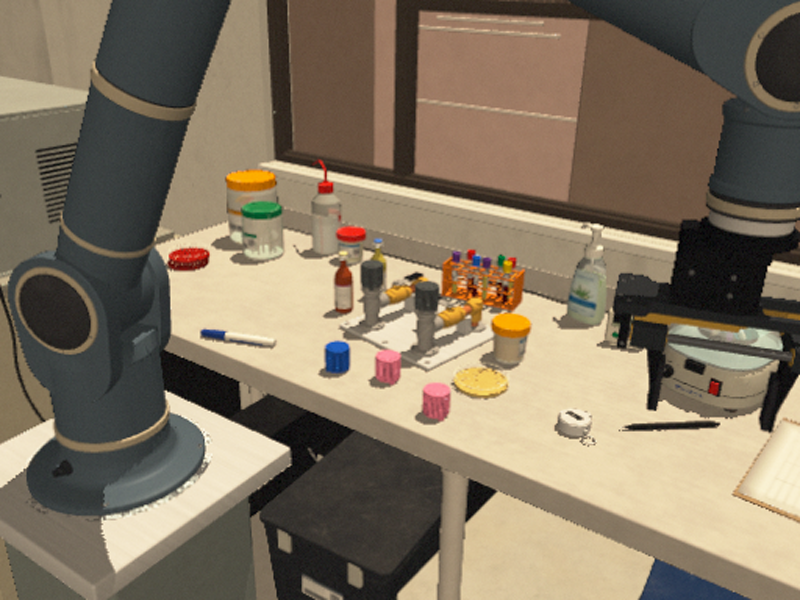

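View pics/top0.png

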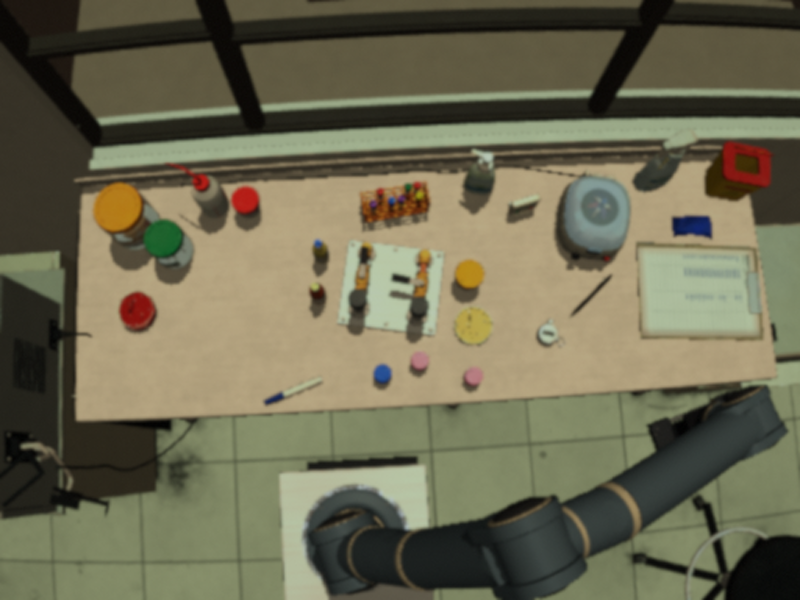

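The scene view shows two dark caps, left (372,275) and right (427,297). Top view shows them at (358,300) and (418,307), with the plate, bottles, cup and dish around them. Next I'll crop in on the levers.

```bash
python3 - <<'E'
import cv2
a=cv2.imread("pics/top0_raw.png")[145:220,190:320]; b=cv2.imread("pics/scene0_raw.png")[140:245,200:350]
cv2.imwrite("pics/topc.png",cv2.resize(a,(780,450),interpolation=cv2.INTER_CUBIC))
cv2.imwrite("pics/scenec.png",cv2.resize(b,(800,560),interpolation=cv2.INTER_CUBIC))
E
```

```text
(no output)
```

View pics/topc.png

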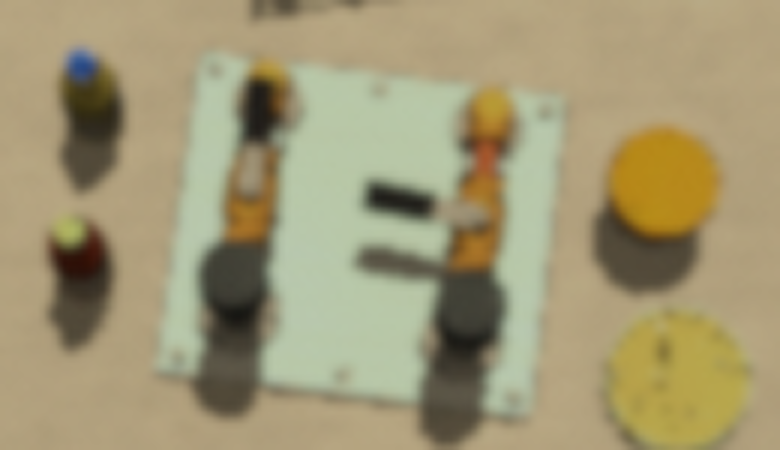

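View pics/scenec.png

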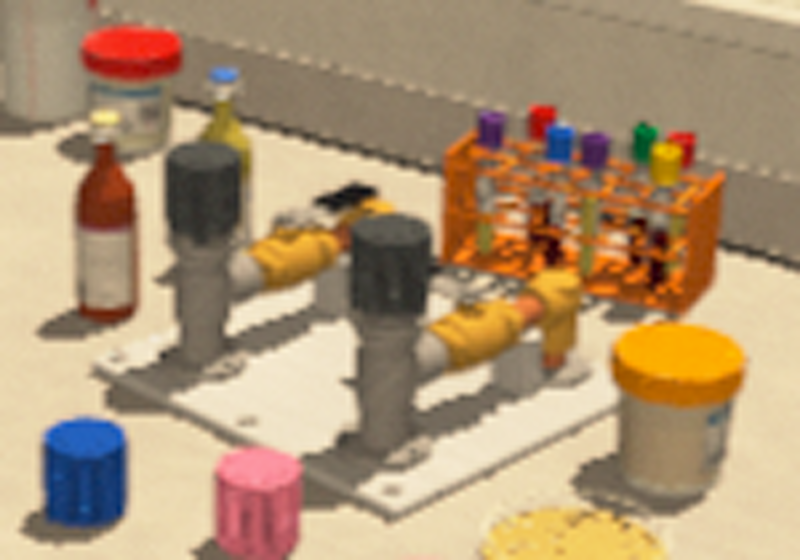

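Left lever points away along its pipe (top crop 258,110), so that line is open and live. Right lever (400,200) is square across, so that line is shut. The target is the right dark cap: top crop (468,305), scene crop (390,262). Look-alikes to leave alone are the left dark cap (235,280; live), the blue cap and two pink caps on the bench. Next I'll measure it.

```bash
cat > h.py <<'E'
import numpy as np, cv2
from scipy.spatial.transform import Rotation as Ro
def ray(m,uv,R=None,t=None):
    d=np.array([(uv[0]-m["cx"])/m["fx"],(uv[1]-m["cy"])/m["fy"]]); p=d.copy()
    for _ in range(20): p=d/(1+m["k1"]*(p@p))
    v=np.array([p[0],p[1],1])
    if R is None: R,t=m["R"],m["t"]; return -R.T@t,R.T@v/np.linalg.norm(v)
    return t,R@v/np.linalg.norm(v)   # R,t: world from cam
def plane(c,d,z): return c+d*(z-c[2])/d[2]
def tri(rays):
    A=np.zeros((3,3));b=np.zeros(3)
    for c,d in rays:
        P=np.eye(3)-np.outer(d,d);A+=P;b+=P@c
    return np.linalg.solve(A,b)
def wristT(m,s):
    T=np.eye(4);T[:3,:3]=Ro.from_rotvec(s["tcp_rot"]).as_matrix();T[:3,3]=s["tool_pos"]
    return T@m["tool_from_camera"]
E
python3 - <<'E'
from h import *
from station import optics
M={n:optics.camera_model(n) for n in("top","scene")}
I={n:cv2.imread(f"pics/{n}0_raw.png") for n in M}
win={"top":dict(L=(222,183,238,202),R=(260,186,277,206)),"scene":dict(L=(228,164,250,190),R=(263,178,284,203))}
P={}
for n in M:
  for k,(x0,y0,x1,y1) in win[n].items():
    im=I[n][y0:y1,x0:x1]; g=im.max(2); mk=(g<85).astype(np.uint8)
    nc,_,st,ce=cv2.connectedComponentsWithStats(mk); i=1+st[1:,4].argmax()
    P[n,k]=ce[i]+[x0,y0]; print(n,k,st[i],P[n,k]+0, plane(*ray(M[n],P[n,k]),.107), plane(*ray(M[n],P[n,k]),.126))
for k in "LR": print(k,tri([ray(M[n],P[n,k]) for n in M]))
# by-hand points on the top crop
pt=lambda u,v,z: plane(*ray(M["top"],(190+u/6-.5+.08,145+v/6-.5+.08)),z)[:2]
for nm,u,v,z in [("capRtop",470,300,.126),("capLtop",234,274,.126),("levtip",366,193,.071),("pivR",470,212,.074),("leverLtip",260,82,.071),("pivL",252,185,.074),("c1",215,58,.008),("c2",560,98,.008),("c3",527,415,.008),("c4",160,372,.008),("cup",664,180,.067),("dish",678,380,.015)]: print(nm,pt(u,v,z).round(4))
E
```

```text
top L [  2   3  10  16 142] [228.72535211 193.29577465] [ 0.49256046 -0.03389071  0.107     ] [ 0.48868193 -0.03434762  0.126     ]
top R [  2   4  11  16 134] [267.26865672 197.82089552] [ 0.47020316 -0.15884811  0.107     ] [ 0.46659627 -0.15778679  0.126     ]
scene L [  3   6  14  16 191] [237.51832461 176.97905759] [ 0.48683391 -0.04453052  0.107     ] [ 0.44947209 -0.07204536  0.126     ]
scene R [  3   5  17  17 210] [272.74761905 191.2       ] [ 0.46440003 -0.17052933  0.107     ] [ 0.42792613 -0.19305721  0.126     ]
L [ 0.49512767 -0.03555629  0.10179061]
R [ 0.47315534 -0.16162684  0.1010687 ]
capRtop [ 0.4771 -0.1606]
capLtop [ 0.4988 -0.0344]
levtip [ 0.5525 -0.1095]
pivR [ 0.5375 -0.167 ]
leverLtip [ 0.6206 -0.0533]
pivL [ 0.5601 -0.0458]
c1 [ 0.6545 -0.0268]
c2 [ 0.6184 -0.2286]
c3 [ 0.431  -0.1957]
c4 [0.4684 0.014 ]
cup [ 0.5514 -0.2784]
dish [ 0.4451 -0.2836]
```

```bash
cat > go.py <<'E'
from h import *
from station import r
import sys
s=r.read_state(); R=Ro.from_rotvec(s["tcp_rot"]).as_matrix()
tgt=np.array([float(v) for v in sys.argv[1:4]])
print("clock",s["clock"],"pos",s["tool_pos"].round(4),"yaw x",np.degrees(np.arctan2(R[1,0],R[0,0])).round(2),"z",R[:,2].round(4),"j",s["joints"].round(2))
print("shift mm",(R.T@(tgt-s["tool_pos"])*1000).round(1))
print("turn to vertical keep yaw (deg)", end=' ')
y=np.arctan2(R[1,0],R[0,0]); T=np.array([[np.cos(y),np.sin(y),0],[np.sin(y),-np.cos(y),0],[0,0,-1]])
print(np.degrees(Ro.from_matrix(R.T@T).as_rotvec()).round(2), "F",s["wrist_force"].round(1),"T",s["wrist_torque"].round(2),"open",round(s["opening"],3))
E
python3 go.py .474 -.161 .26
```

```text
clock 0.1 pos [ 0.1824 -0.6493  0.2356] yaw x 15.69 z [-5.0e-04  1.7e-03 -1.0e+00] j [ 1.27  0.47 -0.05  1.53  0.02  1.14 -0.08]
shift mm [ 412.8 -391.3  -23.7]
turn to vertical keep yaw (deg) [-0.1  0.  -0. ] F [-1.   0.2 -0.6] T [-0.01 -0.01  0.02] open 0.997
```

>>> {"api": "drive_tool", "payload": {"series": [[34,-33,-2,0,0,-5,1],[68,-65,-4,0,0,-10,1],[102,-98,-6,0,0,-16,1],[137,-130,-8,0,0,-22,1],[171,-163,-10,0,0,-28,1],[206,-195,-12,0,0,-34,1],[240,-228,-14,0,0,-40,1],[275,-260,-16,0,0,-45,1]]}}

```text
clock: 0.9
tool_pos: [0.3773, -0.3232, 0.2525]
tcp_rot: [-2.708, -1.592, 0.001]
wrist_force: [0.3, -1.1, -0.2]
opening: 1.0
```

```bash
python3 go.py .474 -.161 .24
```

```text
clock 0.9 pos [ 0.3773 -0.3232  0.2525] yaw x 60.9 z [-4.e-04 -1.e-04 -1.e+00] j [ 0.94  0.19 -0.37  1.91  0.08  1.06  0.04]
shift mm [188.8   5.6  12.4]
turn to vertical keep yaw (deg) [-0.02  0.02 -0.  ] F [ 0.3 -1.1 -0.2] T [-0.06 -0.16  0.  ] open 1.0
```

>>> {"api": "drive_tool", "payload": {"series": [[47,1,3,0,0,-3,1],[95,3,6,0,0,-6,1],[142,4,9,0,0,-9,1],[189,6,12,0,0,-10,1],[189,6,12,0,0,-10,1],[189,6,12,0,0,-10,1]]}}

```text
clock: 1.5
tool_pos: [0.4749, -0.1622, 0.2402]
tcp_rot: [-2.559, -1.821, 0.001]
wrist_force: [-0.5, 0.0, -0.5]
opening: 0.997
```

```bash
python3 go.py .474 -.161 .24; python3 - <<'E'
from h import *
from station import r,optics
s=r.read_state(); im=optics.camera("wrist"); cv2.imwrite("pics/w1.png",im[:,:,::-1])
np.save("w1.npy",wristT(optics.camera_model("wrist"),s))
E
```

```text
clock 1.5 pos [ 0.4749 -0.1622  0.2402] yaw x 70.86 z [-9.e-04  2.e-04 -1.e+00] j [ 0.69  0.22 -0.51  1.91  0.13  1.04 -0.21]
shift mm [ 0.9 -1.2  0.2]
turn to vertical keep yaw (deg) [-0.05  0.01 -0.  ] F [-0.5  0.  -0.5] T [-0.05 -0.07 -0.04] open 0.997
```

View pics/w1.png

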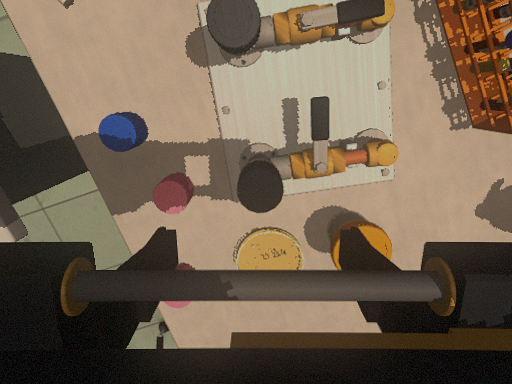

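Wrist view: the target cap's top is at (260,187) and its lever (320,117) is square across its pipe. The other cap is at (233,24), with its lever along the pipe. The choice holds. Next I'll refine the position.

```bash
python3 - <<'E'
from h import *
from station import optics
m=optics.camera_model("wrist");T=np.load("w1.npy")
im=cv2.imread("pics/w1.png"); g=im.max(2)
mk=(g<75).astype(np.uint8); mk[:,:225]=0; mk[:,295:]=0; mk[:155]=0; mk[218:]=0
mk=cv2.morphologyEx(mk,cv2.MORPH_OPEN,np.ones((3,3)))
nc,_,st,ce=cv2.connectedComponentsWithStats(mk); i=1+st[1:,4].argmax(); print(st[i],ce[i])
for p,z in [(ce[i],.126),(ce[i],.12),((260,187),.126)]: print(plane(*ray(m,p,T[:3,:3],T[:3,3]),z))
R_,t_=T[:3,:3],T[:3,3]
for nm,p,z in [("L",(234,23),.126),("edgeL",(236,188),.126),("edgeR",(284,186),.126),("edgeB",(261,212),.126),("pivR",(320,163),.074),("tip",(320,97),.071)]: print(nm,plane(*ray(m,p,R_,t_),z)[:2].round(4))
cv2.imwrite("pics/w1c.png",cv2.resize(im[130:230,200:340],(770,550),interpolation=cv2.INTER_NEAREST))
E
```

```text
[ 237  160   46   53 1908] [259.58280922 186.09800839]
[ 0.47716832 -0.1583899   0.126     ]
[ 0.47664466 -0.15997884  0.12      ]
[ 0.47724155 -0.15923111  0.126     ]
L [ 0.4993 -0.0383]
edgeL [ 0.4583 -0.1536]
edgeR [ 0.4962 -0.1649]
edgeB [ 0.4709 -0.1802]
pivR [ 0.5352 -0.1694]
tip [ 0.5525 -0.1108]
```

View pics/w1c.png

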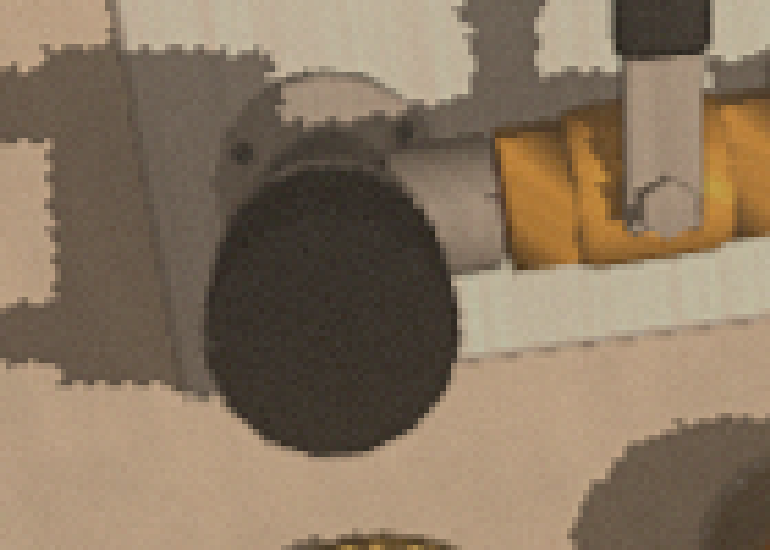

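```bash
python3 go.py .477 -.161 .106
```

```text
clock 1.55 pos [ 0.4743 -0.1637  0.2402] yaw x 70.68 z [-1.1e-03 -3.0e-04 -1.0e+00] j [ 0.69  0.22 -0.51  1.91  0.13  1.04 -0.21]
shift mm [  3.5   1.8 134.2]
turn to vertical keep yaw (deg) [-0.05  0.04 -0.  ] F [-1.  -0.7  0. ] T [-0.03 -0.08 -0.03] open 1.0
```

>>> {"api": "drive_tool", "payload": {"series": [[3,1,40,0,0,0,1],[3,1,80,0,0,0,1],[3,1,110,0,0,0,1],[3,1,125,0,0,0,1],[3,1,134,0,0,0,1],[3,1,134,0,0,0,1]]}}

```text
clock: 2.15
tool_pos: [0.4756, -0.162, 0.1056]
tcp_rot: [-2.564, -1.813, 0.003]
wrist_force: [0.3, 0.3, -0.3]
opening: 0.999
```

```bash
python3 go.py .477 -.161 .106; python3 - <<'E'
from h import *
from station import r,optics
im=optics.camera("wrist"); cv2.imwrite("pics/w2.png",im[:,:,::-1])
im=optics.camera("scene"); cv2.imwrite("pics/s2.png",cv2.resize(im[120:270,180:380,::-1],(800,600),interpolation=cv2.INTER_CUBIC))
E
```

```text
clock 2.15 pos [ 0.4756 -0.162   0.1056] yaw x 70.55 z [-2.3e-03  2.0e-04 -1.0e+00] j [ 0.62  0.4  -0.47  2.04  0.26  0.76 -0.34]
shift mm [ 1.4  1.  -0.4]
turn to vertical keep yaw (deg) [-0.13  0.03 -0.  ] F [ 0.3  0.3 -0.3] T [ 0.02 -0.08  0.  ] open 0.999
```

View pics/w2.png

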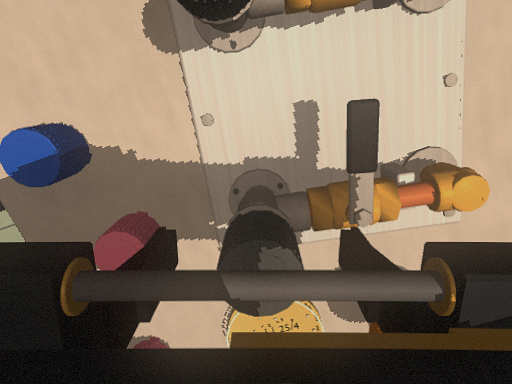

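View pics/s2.png

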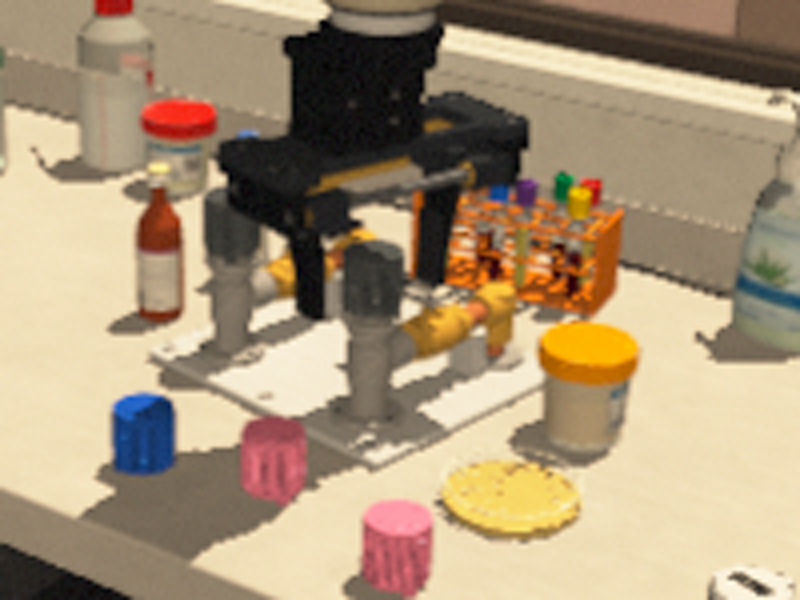

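Wrist: the cap (262,~285) sits between the fingers and its front rim is at row 315. Scene: fingers are on both sides of the cap. Next I'll check centring along the pads from the rim.

```bash
python3 - <<'E'
from h import *
from station import r,optics
s=r.read_state();m=optics.camera_model("wrist");T=wristT(m,s);Ti=np.linalg.inv(T)
def proj(X):
    p=Ti[:3,:3]@X+Ti[:3,3];a=p[:2]/p[2];a=a*(1+m["k1"]*(a@a));return np.array([m["fx"]*a[0]+m["cx"],m["fy"]*a[1]+m["cy"]])
im=cv2.imread("pics/w2.png")
c=np.array([s["tool_pos"][0],s["tool_pos"][1],0])
for dx,col in [(0,(0,255,0))]:
  for z in (.126,.088):
    pts=np.array([proj(c+[.0195*np.cos(a),.0195*np.sin(a),z]) for a in np.linspace(0,6.28,60)]); cv2.polylines(im,[pts.astype(int)],True,col,1)
cv2.imwrite("pics/w2o.png",cv2.resize(im[180:360,160:360],(800,720))[:600])
E
```

```text
(no output)
```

View pics/w2o.png

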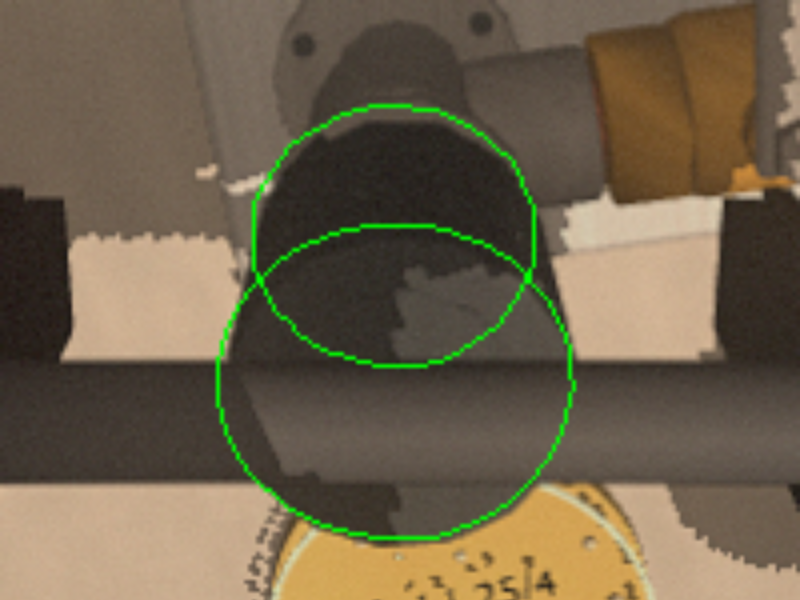

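The overlaid rim fits the cap within about 1 mm, so I'll close.

>>> {"api": "drive_tool", "payload": {"series": [[0,0,0,0,0,0,0.5],[0,0,0,0,0,0,0.4],[0,0,0,0,0,0,0.2],[0,0,0,0,0,0,0.2],[0,0,0,0,0,0,0.2],[0,0,0,0,0,0,0.2]], "grip_force": 40}}

```text
clock: 2.85
tool_pos: [0.4767, -0.1608, 0.1066]
tcp_rot: [2.562, 1.817, 0.0]
wrist_force: [-0.2, 0.7, -0.8]
opening: 0.54
```

```bash
python3 go.py .477 -.161 .106
```

```text
clock 2.85 pos [ 0.4767 -0.1608  0.1066] yaw x 70.69 z [ 1.e-04 -1.e-04 -1.e+00] j [ 0.62  0.4  -0.47  2.04  0.26  0.76 -0.34]
shift mm [-0.1  0.3  0.6]
turn to vertical keep yaw (deg) [0.01 0.   0.  ] F [-0.2  0.7 -0.8] T [ 0.   -0.06  0.05] open 0.54
```

>>> {"api": "drive_tool", "payload": {"series": [[0,0,0,0,0,0,0.2],[0,0,0,0,0,0,0.2],[0,0,0,0,0,0,0.2]]}}

```text
clock: 3.15
tool_pos: [0.4768, -0.1608, 0.1066]
tcp_rot: [2.562, 1.817, 0.0]
wrist_force: [0.6, 0.2, 0.2]
opening: 0.425
```

```bash
python3 go.py .477 -.161 .106
```

```text
clock 3.15 pos [ 0.4768 -0.1608  0.1066] yaw x 70.69 z [ 2.e-04 -1.e-04 -1.e+00] j [ 0.62  0.4  -0.47  2.04  0.26  0.76 -0.34]
shift mm [-0.1  0.2  0.6]
turn to vertical keep yaw (deg) [ 0.01 -0.   -0.  ] F [0.6 0.2 0.2] T [-0.02 -0.16  0.01] open 0.425
```

>>> {"api": "drive_tool", "payload": {"series": [[0,0,0,0,0,-6,0.2],[0,0,0,0,0,-12,0.2],[0,0,0,0,0,-18,0.2],[0,0,0,0,0,-23,0.2]]}}

```text
clock: 3.55
tool_pos: [0.4764, -0.1608, 0.1065]
tcp_rot: [-2.15, -2.289, -0.001]
wrist_force: [-0.6, 0.4, -0.5]
opening: 0.428
```

```bash
python3 go.py .477 -.161 .106
```

```text
clock 3.55 pos [ 0.4764 -0.1608  0.1065] yaw x 93.6 z [-5.0e-04  1.4e-03 -1.0e+00] j [ 0.7   0.41 -0.56  2.04  0.31  0.77  0.01]
shift mm [-0.3  0.6  0.5]
turn to vertical keep yaw (deg) [-0.02 -0.08  0.  ] F [-0.6  0.4 -0.5] T [ 0.2  -0.08 -1.07] open 0.428
```

>>> {"api": "drive_tool", "payload": {"series": [[0,0,0,0,0,7,0.2],[0,0,0,0,0,14,0.2],[0,0,0,0,0,21,0.2]]}}

```text
clock: 3.85
tool_pos: [0.4766, -0.1609, 0.1064]
tcp_rot: [-2.535, -1.855, 0.0]
wrist_force: [-0.4, -0.1, -1.0]
opening: 0.429
```

```bash
python3 go.py .477 -.161 .106
```

```text
clock 3.85 pos [ 0.4766 -0.1609  0.1064] yaw x 72.39 z [-1.e-04  1.e-04 -1.e+00] j [ 0.63  0.4  -0.47  2.04  0.26  0.76 -0.31]
shift mm [0.  0.4 0.4]
turn to vertical keep yaw (deg) [-0.01 -0.    0.  ] F [-0.4 -0.1 -1. ] T [-0.   -0.07 -0.03] open 0.429
```

>>> {"api": "drive_tool", "payload": {"series": [[0,0,0,0,0,7,0.2],[0,0,0,0,0,14,0.2],[0,0,0,0,0,21,0.2]]}}

```text
clock: 4.15
tool_pos: [0.4772, -0.161, 0.107]
tcp_rot: [2.83, 1.362, 0.001]
wrist_force: [-0.1, -1.2, 4.1]
opening: 0.426
```

```bash
python3 go.py .477 -.161 .106
```

```text
clock 4.15 pos [ 0.4772 -0.161   0.107 ] yaw x 51.41 z [ 1.e-03 -6.e-04 -1.e+00] j [ 0.56  0.38 -0.39  2.05  0.21  0.75 -0.63]
shift mm [-0.1 -0.2  1. ]
turn to vertical keep yaw (deg) [ 0.07 -0.01 -0.  ] F [-0.1 -1.2  4.1] T [-0.18  0.02 -0.02] open 0.426
```

Anticlockwise gave 1.07 Nm of resistance with slip. Clockwise turns freely and the cap pushes up, so this is the left-hand thread. I'll continue clockwise.

>>> {"api": "drive_tool", "payload": {"series": [[0,0,-0.6,0,0,8,0.2],[0,0,-0.9,0,0,16,0.2],[0,0,-1.2,0,0,24,0.2],[0,0,-1.5,0,0,32,0.2],[0,0,-1.8,0,0,40,0.2],[0,0,-2,0,0,48,0.2],[0,0,-2.2,0,0,56,0.2],[0,0,-2.4,0,0,62,0.2]]}}

```text
clock: 4.95
tool_pos: [0.4774, -0.1613, 0.1093]
tcp_rot: [3.127, -0.29, 0.003]
wrist_force: [0.6, -1.3, 0.6]
opening: 0.43
```

```bash
python3 go.py .477 -.161 .106
```

```text
clock 4.95 pos [ 0.4774 -0.1613  0.1093] yaw x -10.58 z [ 1.6e-03 -9.0e-04 -1.0e+00] j [ 0.36  0.36 -0.14  2.05  0.07  0.73 -1.58]
shift mm [-0.4 -0.2  3.3]
turn to vertical keep yaw (deg) [ 0.04 -0.1  -0.  ] F [ 0.6 -1.3  0.6] T [-0.24 -0.18  0.01] open 0.43
```

>>> {"api": "drive_tool", "payload": {"series": [[0,0,-0.2,0,0,7,0.2],[0,0,-0.4,0,0,12,0.2],[0,0,-2,0,0,12,0.2],[0,0,-4,0,0,12,0.2],[0,0,-4,0,0,12,0.2]]}}

```text
clock: 5.45
tool_pos: [0.4769, -0.1615, 0.1131]
tcp_rot: [3.082, -0.606, 0.001]
wrist_force: [1.7, -3.4, -2.6]
opening: 0.433
```

```bash
python3 go.py .477 -.161 .18
```

```text
clock 5.45 pos [ 0.4769 -0.1615  0.1131] yaw x -22.27 z [ 7.e-04 -9.e-04 -1.e+00] j [ 0.32  0.35 -0.09  2.05  0.05  0.74 -1.76]
shift mm [ -0.1  -0.5 -66.9]
turn to vertical keep yaw (deg) [ 0.03 -0.06 -0.  ] F [ 1.7 -3.4 -2.6] T [-0.72 -0.38 -0.01] open 0.433
```

Only the cap's weight is left, so it's free. Lifting.

>>> {"api": "drive_tool", "payload": {"series": [[0,0,-8,0,0,0,0.2],[0,0,-18,0,0,0,0.2],[0,0,-30,0,0,0,0.2],[0,0,-45,0,0,0,0.2],[0,0,-60,0,0,0,0.2],[0,0,-75,0,0,0,0.2],[0,0,-85,0,0,0,0.2],[0,0,-85,0,0,0,0.2]]}}

```text
clock: 6.25
tool_pos: [0.4774, -0.1606, 0.1997]
tcp_rot: [-3.082, 0.607, -0.005]
wrist_force: [0.4, -0.3, -2.4]
opening: 0.425
```

>>> {"api": "drive_tool", "payload": {"series": [[0,0,0,0,0,0,0.2],[0,0,0,0,0,0,0.2]]}}

```text
clock: 6.45
tool_pos: [0.476, -0.1605, 0.1972]
tcp_rot: [-3.082, 0.607, 0.003]
wrist_force: [-0.1, -1.2, -3.8]
opening: 0.43
```

```bash
python3 go.py .477 -.161 .2; python3 - <<'E'
from h import *
from station import r,optics
im=optics.camera("wrist"); cv2.imwrite("pics/w3.png",im[:,:,::-1])
im=optics.camera("scene"); cv2.imwrite("pics/s3.png",cv2.resize(im[90:240,180:380,::-1],(800,600),interpolation=cv2.INTER_CUBIC))
E
```

```text
clock 6.45 pos [ 0.476  -0.1605  0.1972] yaw x -22.3 z [-1.8e-03  5.0e-04 -1.0e+00] j [ 0.32  0.23 -0.1   1.98  0.03  0.93 -1.75]
shift mm [ 1.1  0.1 -2.8]
turn to vertical keep yaw (deg) [0.01 0.11 0.  ] F [-0.1 -1.2 -3.8] T [ 0.03  0.07 -0.03] open 0.43
```

View pics/w3.png

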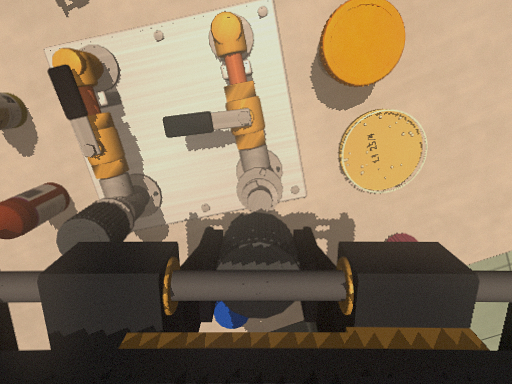

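View pics/s3.png

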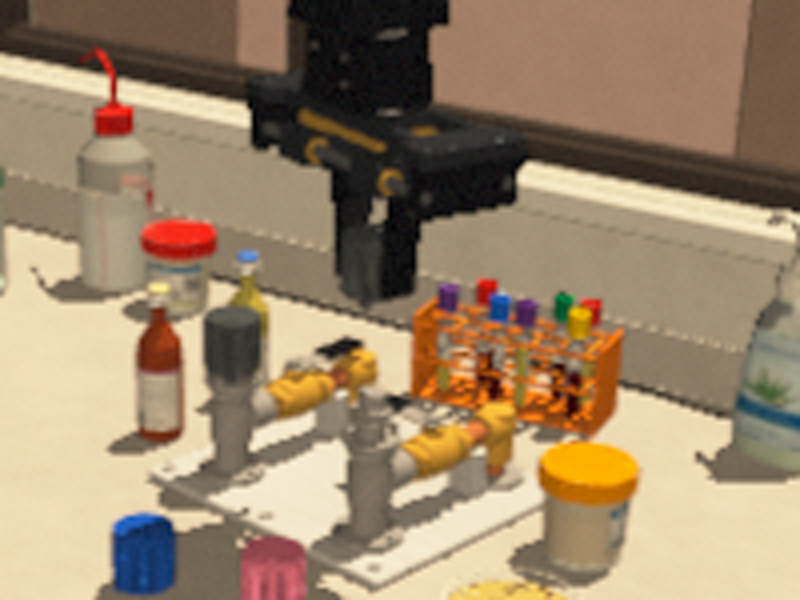

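The cap is held about 90 mm up at (375,265) in the scene view. The outlet's neck is bare at (370,410), the other cap is still on at (232,340), and the levers and bystanders look unmoved. I'll hand the job in.

```bash
python3 -c "
from station import r
print(r.finish_job())"; python3 go.py .477 -.161 .2
```

```text
the job is handed in; nothing more can be done
None
the job is handed in; nothing more can be done
```

I unscrewed the cap of the shut line (the right-hand outlet, lever square across its pipe) and handed the job in at about 6.5 s, still holding the cap up. No verdict was reported.

- **Thread:** Anticlockwise met a resistance of about 1.07 Nm and the fingers slipped. Clockwise turned freely, so this outlet has the left-hand thread. I turned the gripper about 93° clockwise from where I gripped the cap. It then came off with only its weight on the wrist.
- **Last checks:** The tool rose about 91 mm between gripping the cap and handing in. The fingers were closed on the cap (opening 0.43, set grip force 40 N), and the last wrist reading was 3.8 N downward. That is more than the cap's 2 N, but earlier readings were 2.4–2.6 N and the sensor is noisy by 1 N or so.
- **Surroundings:** The final pictures show the outlet's neck bare and the live line's cap still on. Both levers and the bystanders in view look unmoved. I judged that by eye and did not measure it, and the counter was outside the final views.
- **Not checked:** I did not measure how far the cap itself turned apart from the gripper. I also took no reading after handing in.

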